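Square a paperback in the piercing jig and snap its toggle clamp shut

ROBOT

A 6-joint arm with a two-finger parallel gripper is mounted at the origin on the work surface; the furniture and walls round the work are solid. World frame = base frame: x ahead of the robot, y to its left, z up, the work surface at z = 0. Lengths are in mm, angles in rad, forces in N, time in s.
With the tool pointing down it reaches from about 300 to 1000 mm from the base axis. Payload 5.1 kg.
Tool frame: the origin (TCP) lies on the centre line of the jaws, within the pads' length; the fingertips stand 19 mm ahead of it and the grasp point (between the pads) is the TCP; y points along the fingers, x is the direction in which the jaws open and shut, and the axes are right-handed (so a half turn about y gives the same grasp; the last joint's range is limited). The gripper opens to 95 mm and grips with 3 to 60 N. Pads are 20 mm wide; open, the fingers measure 119 mm over their backs; the gripper's body (75 mm by 180 mm) begins 59 mm behind the grasp point.
Start: joints at [1.24, 0.124, 1.65, -0, 1.367, -0.083], TCP at [159.449, 630.127, 208.256] pointing down, gripper open.
Joint ranges: [-2.61, 2.61], [-1.02, 2.33], [0.03, 2.71], [-1.35, 4.49], [0.32, 2.68], [-2.91, 2.91]. Speed limits (rad/s): [2.57, 2.57, 3.14, 3.14, 3.14, 3.14].

INTERFACE

Orientations are given as a unit quaternion [x, y, z, w].
In Python, from rig import observe, read_camera, job_done gives the robot as it stands.
- The arm moves only by the shell command python3 -m crank 'ROWS' [FORCE]. ROWS is text: rows parted by semicolons, each of 7 numbers parted by spaces: the finger opening in cm, from 0 to 9.51, then the shift along the tool's x, y, z in cm, then the turn, a rotation vector about the tool's x, y, z in rad. In form: hand dx dy dz ax ay az; .... A call has 1 to 20 rows; each row is the pose to reach, as a shift and turn from the pose commanded when the call began, along the tool's axes at that moment; what a row does not reach only later rows make up. A row lasts 1/10 s, in which the tool goes at most 50 mm and 8.59 degrees, less where a joint would pass 70% of its speed; a pose out of reach is approached as far as the arm can. A call with a gripper value outside its range is refused whole. The fingers move at their own pace and stop on an object; FORCE is the grip in N (left out, the last holds). Time passes only in rows, so rows that repeat a pose let the fingers close. It gives the time, the measured TCP pose, the force and the opening at its end, in the units of the state.
- observe(): the state, without advancing time (a new reading comes with each control period).
- read_camera(name): name is "scene" or "side" or "wrist"; returns a dict with "pixels" (480x640x3 uint8, red, green, blue), "range_z" (480x640 float32, mm along the optical axis (not along the pixel's ray), 0 where there is no reading), "mtx" (3x3 intrinsics, pixels), "rvec" (rotation vector, rad) and "tvec" (3), from world to camera coordinates, as OpenCV has them. Camera axes: x right, y down, z forward; pixel columns grow to the right and rows downward; lengths in mm; the calibration is good to about 2 mm. A picture is of the moment at which its call begins.
- job_done(): hands the job in, once; it reports no verdict.
The state is a dict: "time_s": time; "q": joint angles; "qd": joint speeds; "effort": joint torques, N m; "eef_pos": TCP position; "eef_rot": TCP orientation; "wrist_force": force on the tool from outside, world axes, zero at the start; "torque": the same for the moment, N m; "opening": finger opening in mm.
Only numpy, scipy, OpenCV 4.12 (cv2) and the standard library are available. Lean on these libraries where they do the work, as an engineer would, in place of code of your own. Each camera call takes 0.05 s, during which the arm holds its last target. There are 200 camera calls.

TASK

Get the paperback in the piercing jig ready for the awl. Push it with the fingertips, flat on the board and never lifted, until its spine lies fully home against the long fence under the guide bar and its end fully home against the head stop; then push the toggle clamp's orange lever over past centre until it snaps against its stop and holds the book down. Leave the thread spools, the glue pot and the squeeze bottle standing where they are.

Things in the scene. Friction and masses are not known exactly. Their poses are not given: they have to be found in the camera images.
- piercing_jig: Fixed plywood jig, board 12 mm thick, reaching x -142..116, y -112..84 mm in its own frame, plus a 92 mm wide tab to y 140 mm that carries the clamp. Origin: on the table under the middle of a book that is fully home; x points to the head stop (away from the robot), y to the spine fence (robot's left), z up.
- spine_fence (a point): Middle of the face of the long aluminium spine fence, at board level (jig x -5, y 69 mm); 196 mm long along jig x, 26 mm tall. On it lies a steel guide bar with four brass bushings, top 43 mm above the table, reaching 14 mm out over the board with 26 mm of room beneath. Axes as the jig's.
- head_stop (a point): Middle of the face of the aluminium head stop, at board level (jig x 97, y 8 mm); 150 mm long along jig y, 17 mm tall. Axes as the jig's.
- book_home (a point): Where the centre of the book's underside belongs when the book is fully home: straight above the jig's origin, on the board, 12 mm above the table. Axes as the jig's.
- paperback: Loose paperback, 193 (x) x 138 (y) x 22 mm, about 0.3 kg, flat on the board, short of both stops by 14 to 38 mm and up to 0.12 rad askew. Origin: centre of its underside; x along the spine towards the head stop, y across the book towards the spine fence, z up. Slides when an edge is pushed with 1 to 4 N.
- clamp_handle (a joint): Orange lever's angle, rad: 0 open, leaning 45 degrees back (towards jig +y); grows as it swings over towards the book (jig -y) about an axis along jig x. Free to about 0.57, where the foot meets the book, then takes up to about 6 N at the tip; dead centre near 0.85, beyond which it snaps to the locked stop at 0.96 (10 degrees past upright). Let go before centre, it springs back off the book.
- handle_pivot (a point): The lever's pivot, fixed to the jig on the clamp's mid-plane (jig x 0, y 126 mm), 63 mm above the table. Axes as the jig's: the lever turns in the y-z plane.
- handle_tip (a point): Centre of the round end of the orange grip, 104 mm from the pivot; the very end is 10 mm further. The grip is a round bar 20 mm thick and about 75 mm long. Open, this point is at jig y 200 mm, 137 mm above the table; locked, at y 108 mm, 165 mm up.
- clamp_foot: Black rubber foot, 19 mm across, on the clamp arm's sprung spindle (3 N/mm); origin at the centre of its lower face. The arm follows the lever through a link and needs no handling. Open, it is 97 mm above the table, clear of the book; shut, it presses on the book at jig x 0, y 24 mm with some 12 N.
- red_spool: Bystander, leave alone: wooden spool of red thread, 47 mm across, 60 mm tall, standing; origin at the centre of its foot.
- white_spool: Bystander, leave alone: wooden spool of white thread, 47 mm across, 60 mm tall, standing; origin at the centre of its foot.
- glue_pot: Bystander, leave alone: pale glue pot, 73 mm across, 81 mm tall; origin at the centre of its foot.
- squeeze_bottle: Bystander, leave alone: green squeeze bottle, 58 mm across, 188 mm tall; origin at the centre of its foot.
Not all that is in view belongs to the job. What is shaped like the paperback but green is not meant.

How it is judged:
By the outcome, as a careful person would: the job done as asked, in the order asked, and still so for the second after the job is handed in, with the robot touching nothing.
It also fails if it takes over 72 s, if anything falls off the work surface, if the arm or the gripper's body presses on something with over 40 N, if the wrist force passes 120 N, or if a joint passes its speed limit or range.

## Working session

There is one attempt and no reset: what is moved stays moved. The work goes in short steps, Python scripts to look and compute and a shell command to move; the robot and the scene stay as the last step left them, time stands still between calls to the robot, and variables do not carry over. Pictures are saved under pics/ and viewed, about 8 in all and at most 12, crops included, and the job is handed in when it is done.

```bash
mkdir -p pics; ls
cat > h.py <<'E'
import numpy as np, cv2
from rig import observe, read_camera, job_done
from scipy.spatial.transform import Rotation as R
def save(c,name,crop=None,s=1):
    im=c["pixels"][:,:,::-1]
    if crop: im=im[crop[1]:crop[3],crop[0]:crop[2]]
    cv2.imwrite("pics/"+name,cv2.resize(im,None,fx=s,fy=s))
def cloud(c):
    K=c["mtx"];z=c["range_z"];v,u=np.mgrid[:480,:640]
    p=np.stack([(u-K[0,2])/K[0,0]*z,(v-K[1,2])/K[1,1]*z,z],-1)
    M=cv2.Rodrigues(np.array(c["rvec"],float))[0]
    P=(p-np.array(c["tvec"]).ravel())@M
    P[z==0]=np.nan
    return P
E
python3 - <<'E'
from h import *
import pickle
for n in("scene","side"):
    c=read_camera(n);save(c,n+"0.png");pickle.dump(c,open(n+"0.pkl","wb"))
print(observe())
E
```

```text
pics
{'time_s': 0.1, 'q': array([ 1.24038980e+00,  1.24406579e-01,  1.65151973e+00, -2.63877106e-05,
        1.36750033e+00, -8.25996735e-02]), 'qd': array([-0.00149754, -0.00144443, -0.00262558, -0.00058608, -0.00356359,
       -0.00018793]), 'effort': array([-4.00843851e-05, -4.18887627e+01, -3.61093676e+01,  7.76593108e-02,
        4.61266888e-02, -3.36839037e-05]), 'eef_pos': array([159.27549076, 629.57852555, 207.14200554]), 'eef_rot': array([ 0.55832121,  0.43383711, -0.43491265, -0.55759642]), 'wrist_force': array([-0.2194041 , -0.03593257, -0.16816328]), 'torque': array([-0.00117567, -0.02400378, -0.01248416]), 'opening': 94.8107956058712}
```

View pics/scene0.png

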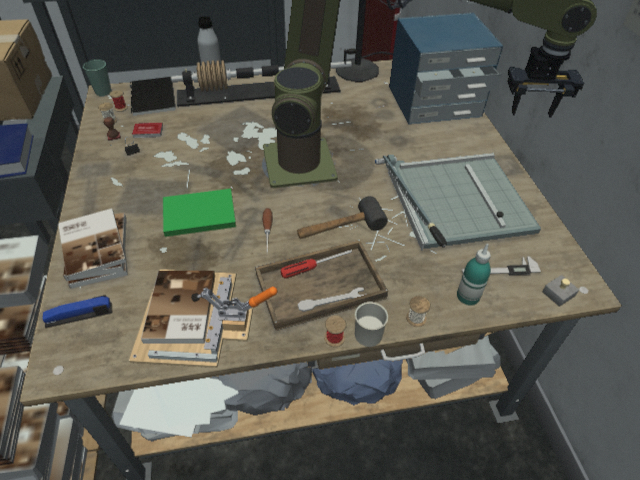

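View pics/side0.png

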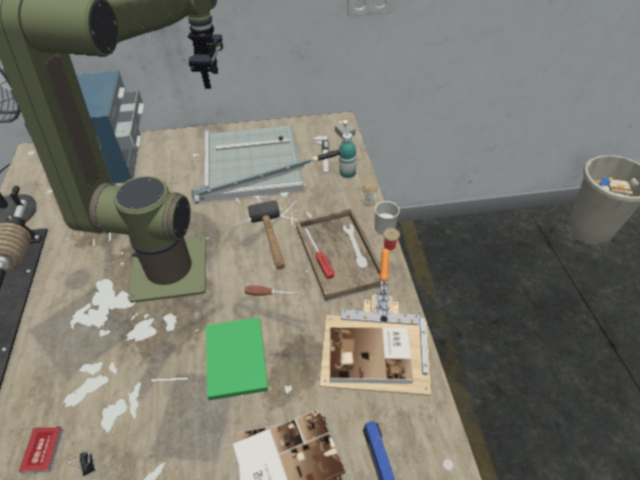

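The first two views show the jig at side (375,355) and scene (190,315). The look-alikes for the paperback, in side pixels, are:
- the green book at (237,357)
- the loose stack of printed covers at (290,450)
- the paperback on the jig at (370,352), which I choose because it lies on the plywood board by the clamp

The red spool is next to the lever, at (390,240). I'll check the choice in a close crop and measure.

Run:
```python
from h import *
import pickle
c=pickle.load(open("side0.pkl","rb"));save(c,"crop1.png",(300,190,450,410),2.7)
for n in("side","scene"):
    c=pickle.load(open(n+"0.pkl","rb"));P=cloud(c);hsv=cv2.cvtColor(c["pixels"],cv2.COLOR_RGB2HSV)
    x,y,z=P[...,0],P[...,1],P[...,2]
    sel=(hsv[...,0]>5)&(hsv[...,0]<18)&(hsv[...,1]>200)&(hsv[...,2]>150)&(z>70)&(z<180)
    q=P[sel];print(n,"orange",len(q),np.nanmin(q,0).round(),np.nanmax(q,0).round(),np.nanmedian(q,0).round())
    base=np.nanmedian(q,0)
    near=np.hypot(x-base[0],y-base[1])<330
    for lo,hi,nm in((30,38,"z34 book"),(8,16,"z12 board"),(39,47,"z43 bar"),(26,31,"z29 headstop"),(-4,4,"table")):
        m=(near&(z>lo)&(z<hi)).astype(np.uint8)
        k,lab,st,_=cv2.connectedComponentsWithStats(m)
        for i in np.argsort(-st[1:,4])[:3]+1:
            if st[i,4]<40: continue
            pts=P[lab==i];r=cv2.minAreaRect(pts[:,:2].astype(np.float32))
            print(nm,st[i].tolist(),np.round(r[0],1),np.round(r[1],1),round(r[2],1),"z",np.median(pts[:,2]).round(1))
```

```text
Traceback (most recent call last):
ValueError: zero-size array to reduction operation fmin which has no identity
```

View pics/crop1.png

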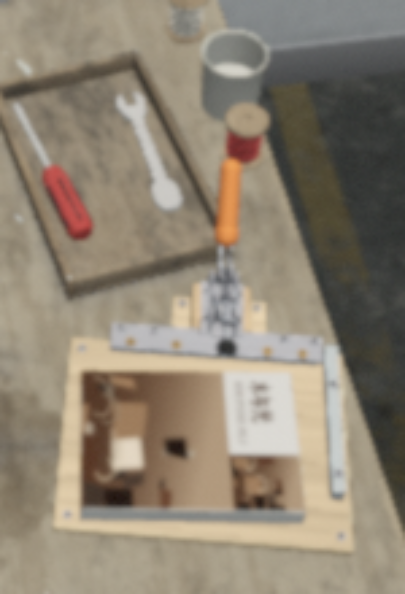

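The crop confirms the choice: the paperback lies on the plywood jig, the fence with the guide bar at crop (215,342), the head stop (335,420), and the orange lever (230,200) ends close to the red spool (245,130).

```bash
cat > m.py <<'E'
from h import *
import pickle
for n in("side","scene"):
    c=pickle.load(open(n+"0.pkl","rb"));P=cloud(c);hsv=cv2.cvtColor(c["pixels"],cv2.COLOR_RGB2HSV)
    x,y,z=P[...,0],P[...,1],P[...,2]
    u,v=(385,265) if n=="side" else (263,297)
    print(n,hsv[v,u],P[v,u].round(), (P[...,0]*0==0).mean())
    sel=(hsv[...,0]>5)&(hsv[...,0]<20)&(hsv[...,1]>190)&(hsv[...,2]>150)
    box=np.zeros((480,640),bool);box[v-30:v+30,u-30:u+30]=1;sel&=box
    q=P[sel];print("orange",len(q),np.nanmin(q,0).round(),np.nanmax(q,0).round(),np.nanmedian(q,0).round())
    base=np.nanmedian(q,0)
    near=np.hypot(x-base[0],y-base[1])<330
    for lo,hi,nm in((30,38,"z34 book"),(8,16,"z12 board"),(39,47,"z43 bar"),(26,31,"z29 headstop"),(-4,4,"table")):
        m=(near&(z>lo)&(z<hi)).astype(np.uint8)
        k,lab,st,_=cv2.connectedComponentsWithStats(m)
        for i in np.argsort(-st[1:,4])[:3]+1:
            if st[i,4]<40: continue
            pts=P[lab==i];r=cv2.minAreaRect(pts[:,:2].astype(np.float32))
            print(nm,st[i].tolist(),np.round(r[0],1),np.round(r[1],1),round(r[2],1),"z",np.median(pts[:,2]).round(1))
E
python3 m.py
```

```text
side [ 14 161 227] [ 574. -179.  123.] 0.9960188802083333Traceback (most recent call last):
  File "m.py", line 10, in <module>
    q=P[sel];print("orange",len(q),np.nanmin(q,0).round(),np.nanmax(q,0).round(),np.nanmedian(q,0).round())
                                   ~~~~~~~~~^^^^^
    res = np.fmin.reduce(a, axis=axis, out=out, **kwargs)
ValueError: zero-size array to reduction operation fmin which has no identity
```

```bash
sed -i 's/>190)/>140)/' m.py; python3 m.py
```

```text
side [ 14 161 227] [ 574. -179.  123.] 0.9960188802083333
orange 214 [ 559. -204.    7.] [629. -34. 148.] [ 574. -177.  119.]
z34 book [329, 327, 84, 54, 4007] [ 498.3 -364.8] [142.4 192.6] 80.5 z 34.1
z34 book [335, 208, 45, 63, 209] [562.2   5.8] [ 51.4 257.1] 18.8 z 32.5
z34 book [315, 251, 19, 25, 191] [434.6 -73.9] [26.5 91.8] 13.0 z 33.5
z12 board [319, 315, 112, 80, 2400] [ 515.4 -354.7] [196.4 258.2] 76.1 z 12.1
z12 board [342, 218, 27, 54, 380] [541.4   1.8] [206.5  57.9] 87.7 z 12.4
z12 board [363, 299, 7, 12, 72] [ 524.2 -216.3] [37.3 16.1] 77.9 z 12.0
z43 bar [340, 294, 42, 28, 436] [ 503.1 -239.6] [ 80.8 102.7] 77.6 z 43.5
z43 bar [381, 295, 38, 29, 366] [ 601.6 -273.2] [81.2 89.1] 64.4 z 43.2
z29 headstop [419, 318, 9, 55, 198] [ 633. -361.] [149.9  12.3] 76.2 z 28.8
z29 headstop [272, 245, 10, 17, 79] [307.1 -14.5] [21.7 58.5] 4.7 z 28.2
z29 headstop [322, 286, 29, 10, 75] [ 453.6 -170.4] [76.  16.1] 3.7 z 29.0
table [259, 231, 194, 182, 9514] [ 446.1 -266.6] [348.7 629.5] 40.6 z 0.2
table [385, 239, 40, 80, 1341] [ 629.7 -132.3] [283.2  78.8] 89.6 z 0.1
table [352, 20
[... 594 characters left out ...]
6 -241.4] [ 53.6 139.9] 35.4 z 10.8
z43 bar [204, 307, 42, 43, 582] [ 593.9 -260.1] [ 78.7 107.9] 75.3 z 42.4
z43 bar [216, 277, 16, 25, 223] [ 482.7 -259.3] [27.5 67.9] 76.9 z 41.9
z43 bar [226, 308, 13, 6, 52] [ 551.3 -242.8] [27.4 14.7] 86.3 z 44.7
z29 headstop [148, 351, 69, 9, 287] [ 635.5 -358.5] [149.   13.9] 75.5 z 28.1
z29 headstop [358, 315, 25, 14, 167] [627.1  64.4] [53.4 33.4] 49.1 z 29.0
z29 headstop [302, 241, 56, 18, 159] [393.6  17.4] [ 13.4 149.6] 9.1 z 28.7
table [119, 272, 249, 114, 6522] [ 520.4 -223.8] [555.7 304.2] 89.7 z -1.1
table [161, 225, 185, 78, 4953] [ 346.  -177.7] [243.8 429.2] 27.7 z -1.0
table [373, 265, 35, 82, 1015] [563.6 129.8] [ 75.9 240.1] 77.3 z -1.0
```

Both views agree. The jig origin is near (531.4, -344.2) with yaw -13.9°. The head stop predicted from it is (633,-361), which matches the measured value. The book is off by about -27 mm in x, -27 mm in y and +4.2° in yaw. Next is a helper that turns jig-frame targets into move numbers.

```bash
cat > g.py <<'E'
# usage: g.py jx jy z jawdeg(jig frame) : one row's shift/turn from the measured pose
import sys
from h import *
yaw=np.radians(-13.9);O=np.array([531.4,-344.2])
C=np.array([[np.cos(yaw),-np.sin(yaw)],[np.sin(yaw),np.cos(yaw)]])
s=observe();p=np.array(s["eef_pos"]);Rt=R.from_quat(s["eef_rot"])
def show():
    print("t",round(s["time_s"],1),"jig xy",(C.T@(p[:2]-O)).round(1),"z",p[2].round(1),"F jig",(C.T@s["wrist_force"][:2]).round(1),s["wrist_force"][2].round(1),"open",round(s["opening"],1),"q",s["q"].round(2))
    print("tool x,y,z in world",Rt.as_matrix().T.round(2).tolist())
if __name__=="__main__":
    show()
    a=[float(v) for v in sys.argv[1:]]
    if a:
        t=np.r_[O+C@a[:2],a[2]]
        best=None
        for k in(0,180):
            w=yaw+np.radians(a[3]+k);X=np.array([np.cos(w),np.sin(w),0]);Y=np.array([0,0,-1.]);Z=np.cross(X,Y)
            rv=(Rt.inv()*R.from_matrix(np.stack([X,Y,Z],1))).as_rotvec()
            print("shift cm",(Rt.inv().apply(t-p)/10).round(2),"turn",rv.round(3),"world",t.round())
E
python3 g.py -27 -130 150 0
python3 - <<'E'
from h import *
import pickle
c=pickle.load(open("side0.pkl","rb"));P=cloud(c)
for n,(u,v) in dict(red=(390,233),pot=(387,207),bottle=(347,130),white=(369,188)).items(): print(n,P[v,u].round())
E
```

```text
t 0.1 jig xy [-595.2  855.9] z 207.1 F jig [-0.2 -0.1] -0.2 open 94.8 q [ 1.24  0.12  1.65 -0.    1.37 -0.08]
tool x,y,z in world [[0.25, 0.97, -0.0], [-0.0, -0.0, -1.0], [-0.97, 0.25, 0.0]]
shift cm [-98.28   5.89 -57.33] turn [ 1.000e-03  1.566e+00 -2.000e-03] world [ 474. -464.  150.]
shift cm [-98.28   5.89 -57.33] turn [-2.000e-03 -1.576e+00 -1.000e-03] world [ 474. -464.  150.]
red [635. -18.  58.]
pot [652.  88.  57.]
bottle [573. 326. 176.]
white [618. 181.  55.]
```

```bash
python3 -m crank '9.5 -53 -9 -55 0 1.566 0;9.5 -53 -9 -55 0 1.566 0;9.5 -53 -9 -55 0 1.566 0;9.5 -53 -9 -55 0 1.566 0;9.5 -53 -9 -55 0 1.566 0;9.5 -53 -9 -55 0 1.566 0;9.5 -53 -9 -55 0 1.566 0;9.5 -53 -9 -55 0 1.566 0;9.5 -53 -9 -55 0 1.566 0;9.5 -53 -9 -55 0 1.566 0;9.5 -53 -9 -55 0 1.566 0;9.5 -53 -9 -55 0 1.566 0;9.5 -53 -9 -55 0 1.566 0;9.5 -53 -9 -55 0 1.566 0;9.5 -53 -9 -55 0 1.566 0;9.5 -53 -9 -55 0 1.566 0;9.5 -53 -9 -55 0 1.566 0;9.5 -53 -9 -55 0 1.566 0'; python3 g.py -27 -130 150 0
```

```text
time_s: 1.9
eef_pos: [562.2, -18.1, 297.6]
eef_rot: [-0.702, 0.086, -0.085, 0.702]
wrist_force: [0.1, -0.9, 0.1]
opening: 94.9
t 1.9 jig xy [-48.5 324. ] z 297.6 F jig [ 0.3 -0.9] 0.1 open 94.9 q [-0.13 -0.11  1.74  0.    1.52  0.12]
tool x,y,z in world [[0.97, -0.24, -0.0], [-0.0, 0.0, -1.0], [0.24, 0.97, 0.0]]
shift cm [  2.2   14.73 -45.4 ] turn [-0.    -0.001 -0.002] world [ 474. -464.  150.]
shift cm [  2.2   14.73 -45.4 ] turn [ 3.000e-03  3.141e+00 -1.000e-03] world [ 474. -464.  150.]
```

```bash
python3 -m crank '9.5 2.2 0 -45.4 0 0 0;9.5 2.2 0 -45.4 0 0 0;9.5 2.2 0 -45.4 0 0 0;9.5 2.2 0 -45.4 0 0 0;9.5 2.2 0 -45.4 0 0 0;9.5 2.2 0 -45.4 0 0 0;9.5 2.2 0 -45.4 0 0 0;9.5 2.2 0 -45.4 0 0 0;9.5 2.2 0 -45.4 0 0 0;9.5 2.2 0 -45.4 0 0 0;9.5 2.2 20 -45.4 0 0 0;9.5 2.2 20 -45.4 0 0 0;9.5 2.2 20 -45.4 0 0 0;9.5 2.2 20 -45.4 0 0 0;9.5 2.2 20 -45.4 0 0 0;9.5 2.2 20 -45.4 0 0 0'; python3 g.py -27 -120 39 0
python3 - <<'E'
from h import *
c=read_camera("wrist");save(c,"w1.png")
E
```

```text
time_s: 3.5
eef_pos: [475.4, -462.6, 98.3]
eef_rot: [-0.701, 0.085, -0.085, 0.702]
wrist_force: [0.1, -0.3, 1.1]
opening: 94.9
t 3.5 jig xy [ -26.  -128.4] z 98.3 F jig [ 0.1 -0.3] 1.1 open 94.9 q [-0.85  0.24  1.71  0.    1.19 -0.61]
tool x,y,z in world [[0.97, -0.24, -0.0], [-0.0, 0.0, -1.0], [0.24, 0.97, 0.0]]
shift cm [-0.09  5.93  0.83] turn [-0.001  0.002 -0.001] world [ 476. -454.   39.]
shift cm [-0.09  5.93  0.83] turn [-2.00e-03 -3.14e+00  2.00e-03] world [ 476. -454.   39.]
```

View pics/w1.png

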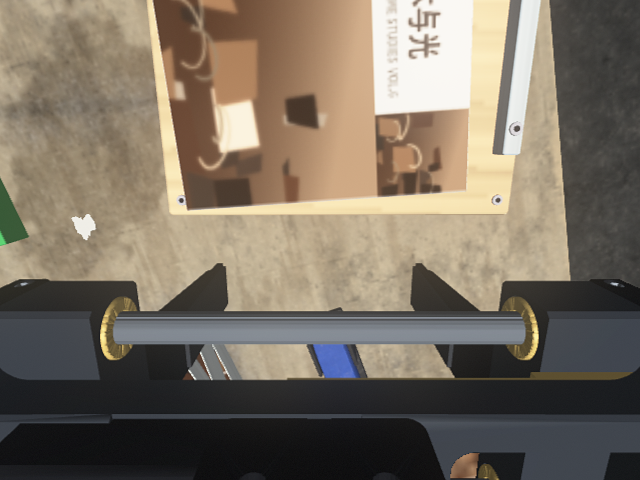

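The wrist view shows the fore-edge at (190,205)-(465,190), ahead of the open fingers at (220,270) and (415,270). A blue stapler lies behind them at (340,360). I'll check how much clearance it leaves before going down.

Run:
```python
from g import *
import pickle
c=pickle.load(open("side0.pkl","rb"));P=cloud(c);h=cv2.cvtColor(c["pixels"],cv2.COLOR_RGB2HSV)
m=(h[...,0]>105)&(h[...,0]<130)&(h[...,1]>120);m[:415]=0;m[:,:355]=0;m[:,410:]=0
q=P[m];j=np.c_[(q[:,:2]-O)@C,q[:,2]];print(len(j),np.nanpercentile(j,[1,99],0).round())
```

```text
682 [[ -28. -310.   28.]
 [  23. -200.   44.]]
```

```bash
python3 -m crank '9.5 0 3 0 0 0 0;9.5 0 5.9 0 0 0 0;9.5 0 5.9 0 0 0 0;9.5 0 5.9 0 0 0 0;9.5 0 5.9 0.5 0 0 0;9.5 0 5.9 1 0 0 0;9.5 0 5.9 1.5 0 0 0;9.5 0 5.9 1.7 0 0 0;9.5 0 5.9 1.9 0 0 0;9.5 0 5.9 2.1 0 0 0;9.5 0 5.9 2.3 0 0 0;9.5 0 5.9 2.5 0 0 0;9.5 0 5.9 2.7 0 0 0;9.5 0 5.9 2.9 0 0 0;9.5 0 5.9 3.1 0 0 0;9.5 0 5.9 3.3 0 0 0;9.5 0 5.9 3.5 0 0 0'; python3 g.py
```

```text
time_s: 5.25
eef_pos: [483.2, -430.4, 39.3]
eef_rot: [0.702, -0.086, 0.086, -0.702]
wrist_force: [-0.4, -0.4, -0.1]
opening: 95.3
t 5.2 jig xy [-26.1 -95.3] z 39.3 F jig [-0.3 -0.5] -0.1 open 95.3 q [-0.81  0.27  1.78 -0.    1.09 -0.57]
tool x,y,z in world [[0.97, -0.24, 0.0], [0.0, -0.0, -1.0], [0.24, 0.97, -0.0]]
```

```bash
python3 -m crank '9.5 0 0 0.2 0 0 0;9.5 0 0 0.4 0 0 0;9.5 0 0 0.6 0 0 0;9.5 0 0 0.8 0 0 0;9.5 0 0 1 0 0 0;9.5 0 0 1.2 0 0 0'; python3 g.py;python3 - <<'E'
from h import *
c=read_camera("wrist");save(c,"w2.png")
E
```

```text
time_s: 5.85
eef_pos: [486.1, -418.8, 39.3]
eef_rot: [-0.702, 0.086, -0.086, 0.702]
wrist_force: [-0.2, 0.7, 0.2]
opening: 95.3
t 5.8 jig xy [-26.  -83.3] z 39.3 F jig [-0.3  0.6] 0.2 open 95.3 q [-0.79  0.26  1.79  0.    1.09 -0.55]
tool x,y,z in world [[0.97, -0.24, -0.0], [-0.0, 0.0, -1.0], [0.24, 0.97, 0.0]]
```

View pics/w2.png

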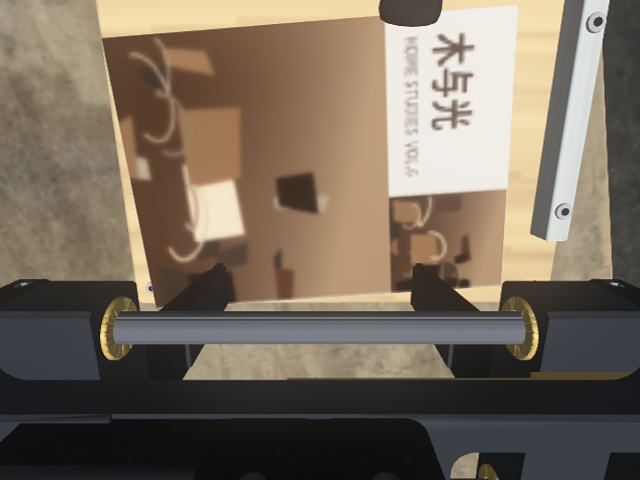

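The book is still askew: its spine edge runs (105,38)-(380,15). The fingers have barely reached the fore-edge, so I keep pushing.

```bash
cat > bk.py <<'E'
# book pose in jig frame from a camera's depth (top face at z 31..36)
from g import *
def book(n="wrist"):
    c=read_camera(n);P=cloud(c);J=np.stack([*np.moveaxis((P[...,:2]-O)@C,-1,0),P[...,2]],-1)
    m=(abs(J[...,2]-33.5)<3)&(abs(J[...,0])<140)&(abs(J[...,1])<115)
    k,l,st,_=cv2.connectedComponentsWithStats(m.astype(np.uint8),connectivity=4);i=np.argmax(st[1:,4])+1
    q=J[l==i];print(n,"n",len(q),"x",np.percentile(q[:,0],[.3,99.7]).round(1),"y",np.percentile(q[:,1],[.3,99.7]).round(1))
    # edges: by binned extremes
    def edge(a,b,lo,hi,f):
        s=[(t,np.percentile(q[abs(q[:,a]-t)<3,b],f)) for t in np.arange(lo,hi,6) if (abs(q[:,a]-t)<3).sum()>15]
        s=np.array(s)
        if len(s)<4: return None
        g=np.polyfit(s[:,0],s[:,1],1);r=s[:,1]-np.polyval(g,s[:,0]);s=s[abs(r)<=np.median(abs(r))*2+.3];g=np.polyfit(s[:,0],s[:,1],1)
        return "at0 %.1f slope %.3f n%d"%(g[1],g[0],len(s))
    print("fore-edge",edge(0,1,-80,70,1),"| spine-side visible",edge(0,1,-80,70,99),"| head",edge(1,0,-50,40,99),"| tail",edge(1,0,-50,40,1))
    return c
if __name__=="__main__":
    import sys
    show()
    for n in sys.argv[1:]: book(n)
E
python3 -m crank '9.5 0 0 0.2 0 0 0;9.5 0 0 0.4 0 0 0;9.5 0 0 0.6 0 0 0;9.5 0 0 0.8 0 0 0;9.5 0 0 1 0 0 0;9.5 0 0 1 0 0 0'; python3 bk.py wrist side
```

```text
time_s: 6.5
eef_pos: [488.6, -408.9, 39.3]
eef_rot: [-0.702, 0.086, -0.086, 0.702]
wrist_force: [-0.5, -0.3, 0.0]
opening: 95.2
t 6.5 jig xy [-26.  -73.1] z 39.3 F jig [-0.4 -0.4] 0.0 open 95.2 q [-0.78  0.25  1.81  0.    1.09 -0.54]
tool x,y,z in world [[0.97, -0.24, -0.0], [-0.0, 0.0, -1.0], [0.24, 0.97, 0.0]]
wrist n 94683 x [-124.9   70.4] y [-92.4  45.8]
fore-edge at0 -89.4 slope 0.060 n21 | spine-side visible at0 42.8 slope 0.068 n21 | head at0 65.7 slope -0.071 n15 | tail at0 -123.4 slope -0.071 n14
side n 1216 x [-120.9   71.4] y [-102.   -47.9]
fore-edge at0 -95.3 slope 0.059 n21 | spine-side visible at0 -52.1 slope -0.075 n22 | head None | tail None
```

Run:
```python
from bk import *
c=book();save(c,"w3.png");P=cloud(c);J=np.dstack([(P[...,:2]-O)@C,P[...,2:]])
for uv in((222,268),(224,275),(222,285),(215,285),(418,268),(420,280),(425,285),(400,262),(300,300),(300,285),(300,270)): print(uv,J[uv[1],uv[0]].round(1))
print(c["tvec"].ravel(),np.round(c["rvec"],3).ravel())
c=read_camera("side");save(c,"s3.png",(300,290,460,410),5)
```

```text
wrist n 94880 x [-124.9   70.4] y [-92.7  45.8]
fore-edge at0 -89.5 slope 0.061 n21 | spine-side visible at0 42.8 slope 0.068 n21 | head at0 65.7 slope -0.072 n15 | tail at0 -123.4 slope -0.072 n14
(222, 268) [-74.6 -63.1  48.9]
(224, 275) [-74.1 -67.1  48.2]
(222, 285) [-73.7 -70.   54.3]
(215, 285) [-73.7 -65.6  65. ]
(418, 268) [ 22.6 -62.4  51. ]
(420, 280) [ 21.  -64.7  61.2]
(425, 285) [ 21.1 -64.2  68.6]
(400, 262) [ 17.6 -64.9  34.4]
(300, 300) [-36.7 -87.2  34.3]
(300, 285) [-36.6 -78.4  33.9]
(300, 270) [-36.5 -69.5  34.3]
[-572.28495241 -257.05516755  156.38439714] [-2.871  0.35   0.043]
```

View pics/s3.png

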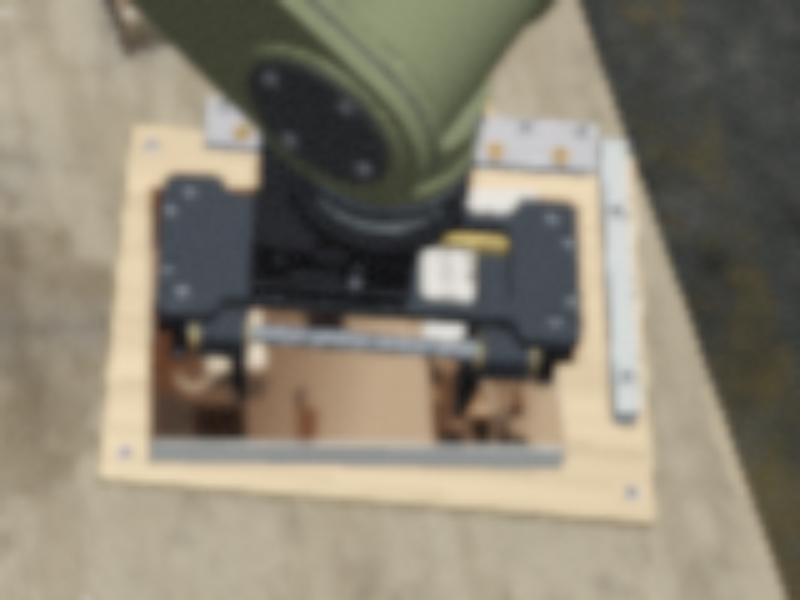

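The side crop shows the open fingers hanging over the book, and the wrist depth puts the tips near z 48. They must draw back as the linkage opens, so nothing has been pushed yet. I'll scan the tip height.

Run:
```python
from bk import *
c=read_camera("wrist");P=cloud(c);J=np.dstack([(P[...,:2]-O)@C,P[...,2:]])
for u0,u1 in((205,232),(408,440)):
  for r in range(256,292,4):
    s=J[r,u0:u1];s=s[s[:,2]>38]
    if len(s): i=s[:,2].argmin();print(u0,r,len(s),s[i].round(1),s[s[:,2].argmax()].round(1))
```

```text
205 264 8 [-75.6 -62.4  45.1] [-78.1 -61.3  48.5]
205 268 14 [-74.  -64.3  45.9] [-76.2 -61.5  53.7]
205 272 21 [-73.8 -66.1  47. ] [-79.4 -61.2  60.3]
205 276 21 [-73.7 -67.9  47.8] [-75.2 -61.3  65.1]
205 280 20 [-73.7 -69.9  48.4] [-75.7 -61.5  69.4]
205 284 22 [-73.9 -72.8  46.3] [-75.3 -61.7  73.6]
205 288 22 [-73.6 -74.4  48. ] [-74.9 -62.8  75.3]
408 264 8 [ 22.5 -62.3  45.8] [ 23.3 -61.4  48.2]
408 268 14 [ 21.4 -64.1  46.6] [ 24.1 -61.3  54.4]
408 272 21 [ 20.8 -66.   47.4] [ 24.4 -61.3  59.9]
408 276 26 [ 21.3 -68.6  46.1] [ 25.5 -61.4  65.1]
408 280 28 [ 21.1 -70.2  47.5] [ 22.5 -61.1  70.6]
408 284 29 [ 21.2 -73.2  45.7] [ 23.2 -61.1  75.2]
408 288 29 [ 21.2 -75.1  46.3] [ 22.8 -61.3  79.2]
```

Open, the tips sit 6.5 mm above the TCP, and their front face is 11.7 mm ahead of it. I'll back off, go down to TCP z ≈ 12.5 (tips at 19), and push. Home is then TCP y ≈ -80.7.

```bash
python3 -m crank '9.5 0 0 -4.6 0 0 0;9.5 0 0 -4.6 0 0 0;9.5 0 0 -4.6 0 0 0;9.5 0 2.7 -4.6 0 0 0;9.5 0 2.7 -4.6 0 0 0;9.5 0 2.7 -4.6 0 0 0;9.5 0 2.7 -4.4 0 0 0;9.5 0 2.7 -4.2 0 0 0;9.5 0 2.7 -4 0 0 0;9.5 0 2.7 -3.8 0 0 0;9.5 0 2.7 -3.6 0 0 0;9.5 0 2.7 -3.4 0 0 0;9.5 0 2.7 -3.2 0 0 0;9.5 0 2.7 -3 0 0 0;9.5 0 2.7 -2.8 0 0 0;9.5 0 2.7 -2.6 0 0 0'; python3 bk.py wrist
```

```text
time_s: 8.35
eef_pos: [482.3, -434.6, 12.5]
eef_rot: [0.702, -0.086, 0.086, -0.702]
wrist_force: [-0.1, -3.4, 2.8]
opening: 95.0
t 8.3 jig xy [-25.9 -99.5] z 12.5 F jig [ 0.7 -3.3] 2.8 open 95.0 q [-0.82  0.31  1.79 -0.    1.05 -0.57]
tool x,y,z in world [[0.97, -0.24, 0.0], [0.0, -0.0, -1.0], [0.24, 0.97, -0.0]]
wrist n 123494 x [-119.4   72.1] y [-87.1  24.4]
fore-edge at0 -84.7 slope 0.018 n23 | spine-side visible at0 23.8 slope 0.000 n25 | head at0 70.2 slope -0.016 n13 | tail at0 -118.3 slope -0.019 n13
```

```bash
python3 -m crank '9.5 0 0 0.2 0 0 0;9.5 0 0 0.4 0 0 0;9.5 0 0 0.6 0 0 0;9.5 0 0 0.8 0 0 0;9.5 0 0 1 0 0 0;9.5 0 0 1.2 0 0 0;9.5 0 0 1.4 0 0 0;9.5 0 0 1.5 0 0 0;9.5 0 0 1.6 0 0 0;9.5 0 0 1.7 0 0 0'; python3 bk.py wrist
```

```text
time_s: 9.4
eef_pos: [486.4, -417.9, 12.3]
eef_rot: [0.702, -0.086, 0.086, -0.702]
wrist_force: [-0.7, -4.0, 1.3]
opening: 94.8
t 9.4 jig xy [-26.  -82.4] z 12.3 F jig [ 0.2 -4.1] 1.3 open 94.8 q [-0.79  0.29  1.81  0.    1.04 -0.55]
tool x,y,z in world [[0.97, -0.24, 0.0], [0.0, -0.0, -1.0], [0.24, 0.97, -0.0]]
wrist n 124774 x [-118.3   72.9] y [-70.7  41.5]
fore-edge at0 -69.0 slope 0.000 n23 | spine-side visible at0 40.9 slope 0.000 n25 | head at0 71.5 slope -0.000 n15 | tail at0 -117.0 slope 0.001 n15
```

```bash
python3 -m crank '9.5 0 0 0.1 0 0 0;9.5 0 0 0.2 0 0 0;9.5 0 0 0.2 0 0 0'; python3 g.py; python3 -m crank '9.5 0 0 0.1 0 0 0;9.5 0 0 0.1 0 0 0'; python3 bk.py wrist
```

```text
time_s: 9.75
eef_pos: [486.8, -415.8, 12.2]
eef_rot: [-0.702, 0.086, -0.086, 0.702]
wrist_force: [-0.4, -3.7, 2.9]
opening: 94.8
t 9.8 jig xy [-26.1 -80.2] z 12.2 F jig [ 0.5 -3.7] 2.9 open 94.8 q [-0.79  0.29  1.81  0.    1.04 -0.55]
tool x,y,z in world [[0.97, -0.24, -0.0], [-0.0, 0.0, -1.0], [0.24, 0.97, 0.0]]
time_s: 9.95
eef_pos: [487.0, -414.9, 12.3]
eef_rot: [-0.702, 0.086, -0.086, 0.702]
wrist_force: [-1.2, -3.9, 3.0]
opening: 95.1
t 9.9 jig xy [-26.1 -79.3] z 12.3 F jig [-0.3 -4.1] 3.0 open 95.1 q [-0.79  0.29  1.81  0.    1.04 -0.55]
tool x,y,z in world [[0.97, -0.24, -0.0], [-0.0, 0.0, -1.0], [0.24, 0.97, 0.0]]
wrist n 124461 x [-118.4   72.8] y [-67.7  44.5]
fore-edge at0 -66.0 slope 0.000 n23 | spine-side visible at0 43.8 slope -0.001 n22 | head at0 71.4 slope 0.001 n15 | tail at0 -117.0 slope -0.001 n15
```

```bash
python3 -m crank '9.5 0 0 0.1 0 0 0;9.5 0 0 0.1 0 0 0'; python3 -m crank '9.5 0 0 0.1 0 0 0;9.5 0 0 0.1 0 0 0';python3 -m crank '9.5 0 0 0.1 0 0 0;9.5 0 0 0.1 0 0 0'; python3 bk.py wrist
```

```text
time_s: 10.2
eef_pos: [487.2, -414.6, 12.3]
eef_rot: [0.702, -0.085, 0.086, -0.701]
wrist_force: [-1.1, -6.2, 0.9]
opening: 94.9
time_s: 10.4
eef_pos: [487.5, -414.6, 12.3]
eef_rot: [0.703, -0.085, 0.085, -0.701]
wrist_force: [-0.7, -8.3, 0.6]
opening: 95.1
time_s: 10.6
eef_pos: [487.6, -414.5, 12.4]
eef_rot: [0.704, -0.085, 0.085, -0.7]
wrist_force: [-1.5, -10.6, -0.6]
opening: 95.2
t 10.6 jig xy [-25.6 -78.8] z 12.4 F jig [  1.1 -10.7] -0.6 open 95.2 q [-0.79  0.29  1.81 -0.    1.04 -0.54]
tool x,y,z in world [[0.97, -0.24, 0.0], [0.0, -0.01, -1.0], [0.24, 0.97, -0.01]]
wrist n 124179 x [-118.2   73.1] y [-67.   44.9]
fore-edge at0 -65.2 slope 0.005 n23 | spine-side visible at0 44.4 slope 0.001 n21 | head at0 71.7 slope -0.002 n15 | tail at0 -116.9 slope -0.003 n15
```

The spine is against the fence: the TCP stopped at jig y -79 while the force rose to 10.6 N, and the book slope is about 0. I'll back off, rise and go round to the tail end.

```bash
python3 -m crank '9.5 0 0 -1.5 0 0 0;9.5 0 -4 -1.5 0 0 0;9.5 0 -8 -1.5 0 0 0;9.5 0 -10 -1.5 0 0 0;9.5 0 -10 -1.5 0 0 0'; python3 g.py -150 0 110 -90;  python3 - <<'E'
from g import *
import pickle
c=pickle.load(open("side0.pkl","rb"));P=cloud(c);h=cv2.cvtColor(c["pixels"],cv2.COLOR_RGB2HSV)
m=(h[...,0]>50)&(h[...,0]<75)&(h[...,1]>150);m[:310]=0
q=P[m];j=np.c_[(q[:,:2]-O)@C,q[:,2]];print(len(j),np.nanpercentile(j,[1,99],0).round())
E
```

```text
time_s: 11.15
eef_pos: [485.7, -427.8, 115.9]
eef_rot: [0.703, -0.084, 0.087, -0.701]
wrist_force: [0.2, -0.1, 0.0]
opening: 94.5
t 11.2 jig xy [-24.3 -92.1] z 115.9 F jig [ 0.2 -0.1] 0.0 open 94.5 q [-0.81  0.19  1.74  0.    1.21 -0.56]
tool x,y,z in world [[0.97, -0.24, 0.0], [0.0, -0.0, -1.0], [0.24, 0.97, -0.0]]
shift cm [-12.58   0.51   9.21] turn [-0.003  1.57   0.005] world [ 386. -308.  110.]
shift cm [-12.58   0.51   9.21] turn [ 0.005 -1.571  0.003] world [ 386. -308.  110.]
1 [[-313. -145.   14.]
 [-313. -145.   14.]]
```

```bash
python3 -m crank '9.5 -12.6 0.5 9.2 0 1.57 0;9.5 -12.6 0.5 9.2 0 1.57 0;9.5 -12.6 0.5 9.2 0 1.57 0;9.5 -12.6 0.5 9.2 0 1.57 0;9.5 -12.6 0.5 9.2 0 1.57 0;9.5 -12.6 0.5 9.2 0 1.57 0;9.5 -12.6 0.5 9.2 0 1.57 0;9.5 -12.6 0.5 9.2 0 1.57 0;9.5 -12.6 0.5 9.2 0 1.57 0;9.5 -12.6 0.5 9.2 0 1.57 0;9.5 -12.6 0.5 9.2 0 1.57 0;9.5 -12.6 0.5 9.2 0 1.57 0;9.5 -12.6 0.5 9.2 0 1.57 0;9.5 -12.6 0.5 9.2 0 1.57 0'; python3 g.py -145 0 13 -90; python3 bk.py wrist
```

```text
time_s: 12.55
eef_pos: [383.5, -306.5, 106.2]
eef_rot: [-0.436, 0.557, -0.556, 0.436]
wrist_force: [0.2, -1.0, 0.2]
opening: 95.3
t 12.6 jig xy [-152.6    1.1] z 106.2 F jig [ 0.4 -0.9] 0.2 open 95.3 q [-0.78 -0.14  2.09  0.    1.19  1.03]
tool x,y,z in world [[-0.24, -0.97, -0.0], [-0.0, 0.0, -1.0], [0.97, -0.24, -0.0]]
shift cm [0.12 9.32 0.78] turn [ 0.002  0.001 -0.001] world [ 391. -309.   13.]
shift cm [0.12 9.32 0.78] turn [-2.00e-03 -3.14e+00 -3.00e-03] world [ 391. -309.   13.]
t 12.6 jig xy [-152.6    1.1] z 106.2 F jig [ 0.4 -0.9] 0.2 open 95.3 q [-0.78 -0.14  2.09  0.    1.19  1.03]
tool x,y,z in world [[-0.24, -0.97, -0.0], [-0.0, 0.0, -1.0], [0.97, -0.24, -0.0]]
wrist n 37560 x [-118.2    3.7] y [-66.3  67.4]
fore-edge at0 -65.3 slope 0.001 n15 | spine-side visible at0 57.1 slope 0.001 n15 | head at0 3.0 slope -0.001 n15 | tail at0 -116.9 slope -0.002 n15
```

```bash
python3 -m crank '9.5 0 5 0 0 0 0;9.5 0 9.3 0 0 0 0;9.5 0 9.3 0 0 0 0;9.5 0 9.3 1 0 0 0;9.5 0 9.3 2 0 0 0;9.5 0 9.3 2.2 0 0 0;9.5 0 9.3 2.4 0 0 0;9.5 0 9.3 2.6 0 0 0;9.5 0 9.3 2.8 0 0 0;9.5 0 9.3 3 0 0 0;9.5 0 9.3 3.2 0 0 0;9.5 0 9.3 3.4 0 0 0;9.5 0 9.3 3.6 0 0 0;9.5 0 9.3 3.8 0 0 0;9.5 0 9.3 4 0 0 0;9.5 0 9.3 4 0 0 0'; python3 bk.py wrist
```

```text
time_s: 14.2
eef_pos: [422.8, -316.7, 14.4]
eef_rot: [-0.436, 0.557, -0.557, 0.436]
wrist_force: [-4.0, 0.2, 3.6]
opening: 95.3
t 14.2 jig xy [-112.1    0.6] z 14.4 F jig [-3.9 -0.8] 3.6 open 95.3 q [-0.74  0.06  2.07 -0.    1.01  1.07]
tool x,y,z in world [[-0.24, -0.97, -0.0], [-0.0, 0.0, -1.0], [0.97, -0.24, -0.0]]
wrist n 80134 x [-103.3   12.1] y [-66.4  58.6]
fore-edge at0 -65.5 slope 0.001 n16 | spine-side visible at0 57.8 slope 0.002 n16 | head at0 11.5 slope -0.001 n15 | tail at0 -99.0 slope 0.007 n14
```

```bash
python3 -m crank '9.5 0 0 0.2 0 0 0;9.5 0 0 0.4 0 0 0;9.5 0 0 0.5 0 0 0;9.5 0 0 0.5 0 0 0'; python3 -m crank '9.5 0 0 0.1 0 0 0;9.5 0 0 0.2 0 0 0;9.5 0 0 0.2 0 0 0'; python3 -m crank '9.5 0 0 0.1 0 0 0;9.5 0 0 0.1 0 0 0';  python3 bk.py wrist
```

```text
time_s: 14.65
eef_pos: [427.6, -317.8, 14.2]
eef_rot: [-0.436, 0.557, -0.557, 0.436]
wrist_force: [-4.2, 1.0, 3.0]
opening: 94.9
time_s: 14.95
eef_pos: [428.0, -317.9, 14.2]
eef_rot: [-0.437, 0.558, -0.555, 0.435]
wrist_force: [-9.4, 1.6, 7.3]
opening: 95.1
time_s: 15.15
eef_pos: [428.1, -317.9, 14.2]
eef_rot: [-0.437, 0.559, -0.555, 0.435]
wrist_force: [-12.8, 2.8, 10.0]
opening: 94.8
t 15.2 jig xy [-106.6    0.7] z 14.2 F jig [-13.1  -0.3] 10.0 open 94.8 q [-0.74  0.08  2.05 -0.    1.02  1.08]
tool x,y,z in world [[-0.24, -0.97, -0.0], [-0.01, 0.0, -1.0], [0.97, -0.24, -0.01]]
wrist n 79643 x [-98.6  17.4] y [-66.4  58.7]
fore-edge at0 -65.5 slope -0.000 n17 | spine-side visible at0 57.9 slope 0.003 n16 | head at0 16.8 slope -0.001 n15 | tail at0 -93.6 slope 0.013 n13
```

The head is home too: the TCP stopped at jig x -106.6, so the tail is at -96.6, and the force rose to 13 N. I'll back off and touch the fore-edge once more, in case the end push shifted the spine.

```bash
python3 -m crank '9.5 0 0 -0.6 0 0 0;9.5 0 0 -2 0 0 0;9.5 0 -4 -2 0 0 0;9.5 0 -8 -2 0 0 0;9.5 0 -10 -2 0 0 0;9.5 0 -10 -2 0 0 0'; python3 bk.py wrist; python3 g.py 0 -105 115 0
```

```text
time_s: 15.8
eef_pos: [413.2, -315.5, 118.3]
eef_rot: [0.435, -0.554, 0.56, -0.437]
wrist_force: [0.4, 0.1, 0.3]
opening: 95.1
t 15.8 jig xy [-121.6   -0.6] z 118.3 F jig [0.3 0.2] 0.3 open 95.1 q [-0.76 -0.1   2.03  0.    1.2   1.06]
tool x,y,z in world [[-0.24, -0.97, 0.0], [0.01, -0.01, -1.0], [0.97, -0.24, 0.01]]
wrist n 35418 x [-95.   40.3] y [-66.4  58. ]
fore-edge at0 -65.5 slope -0.000 n21 | spine-side visible at0 57.1 slope 0.000 n18 | head at0 39.5 slope -0.000 n15 | tail at0 -93.6 slope -0.003 n15
t 15.8 jig xy [-123.1    0.2] z 115.8 F jig [-0.5  0.1] -0.8 open 94.9 q [-0.76 -0.1   2.03  0.    1.2   1.06]
tool x,y,z in world [[-0.24, -0.97, 0.0], [0.0, -0.0, -1.0], [0.97, -0.24, 0.0]]
shift cm [10.52  0.15 12.31] turn [-0.002 -1.57   0.005] world [ 506. -446.  115.]
shift cm [10.52  0.15 12.31] turn [-0.005  1.571 -0.002] world [ 506. -446.  115.]
```

```bash
python3 -m crank '9.5 10.5 0 12.3 0 -1.57 0;9.5 10.5 0 12.3 0 -1.57 0;9.5 10.5 0 12.3 0 -1.57 0;9.5 10.5 0 12.3 0 -1.57 0;9.5 10.5 0 12.3 0 -1.57 0;9.5 10.5 0 12.3 0 -1.57 0;9.5 10.5 0 12.3 0 -1.57 0;9.5 10.5 0 12.3 0 -1.57 0;9.5 10.5 0 12.3 0 -1.57 0;9.5 10.5 0 12.3 0 -1.57 0;9.5 10.5 0 12.3 0 -1.57 0;9.5 10.5 0 12.3 0 -1.57 0;9.5 10.5 5 12.3 0 -1.57 0;9.5 10.5 10.2 12.3 0 -1.57 0;9.5 10.5 10.2 12.3 0 -1.57 0;9.5 10.5 10.2 12.3 0 -1.57 0'; python3 bk.py wrist;python3 g.py 0 -80 13 0
```

```text
time_s: 17.45
eef_pos: [504.1, -443.9, 9.7]
eef_rot: [-0.701, 0.087, -0.085, 0.703]
wrist_force: [1.0, 0.5, 0.4]
opening: 95.0
t 17.4 jig xy [  -2.5 -103.4] z 9.7 F jig [0.8 0.7] 0.4 open 95.0 q [-0.8   0.36  1.73  0.    1.06 -0.56]
tool x,y,z in world [[0.97, -0.24, -0.0], [-0.0, 0.0, -1.0], [0.24, 0.97, 0.0]]
wrist n 105040 x [-94.5  97.9] y [-66.6  19.7]
fore-edge at0 -65.8 slope 0.003 n25 | spine-side visible at0 19.2 slope -0.003 n25 | head at0 95.2 slope -0.009 n11 | tail at0 -93.2 slope -0.004 n13
t 17.5 jig xy [  -2.  -103.7] z 10.7 F jig [-0.   0.1] -0.2 open 95.2 q [-0.8   0.36  1.73  0.    1.06 -0.56]
tool x,y,z in world [[0.97, -0.24, -0.0], [-0.0, 0.0, -1.0], [0.24, 0.97, 0.0]]
shift cm [ 0.19 -0.22  2.37] turn [-0.002 -0.001 -0.002] world [ 512. -422.   13.]
shift cm [ 0.19 -0.22  2.37] turn [ 4.00e-03  3.14e+00 -2.00e-03] world [ 512. -422.   13.]
```

```bash
python3 -m crank '9.5 0 -0.2 1 0 0 0;9.5 0 -0.2 1.8 0 0 0;9.5 0 -0.2 2.1 0 0 0;9.5 0 -0.2 2.3 0 0 0;9.5 0 -0.2 2.3 0 0 0';python3 -m crank '9.5 0 0 0.1 0 0 0;9.5 0 0 0.2 0 0 0;9.5 0 0 0.2 0 0 0'; python3 -m crank '9.5 0 0 0.1 0 0 0;9.5 0 0 0.2 0 0 0;9.5 0 0 0.2 0 0 0'; python3 bk.py wrist
```

```text
time_s: 18.0
eef_pos: [511.2, -422.6, 14.6]
eef_rot: [0.702, -0.085, 0.086, -0.702]
wrist_force: [-0.9, -0.0, -0.0]
opening: 95.1
time_s: 18.3
eef_pos: [511.4, -421.0, 14.2]
eef_rot: [-0.702, 0.086, -0.086, 0.702]
wrist_force: [-0.7, -0.6, 0.2]
opening: 94.9
time_s: 18.6
eef_pos: [511.6, -420.6, 14.4]
eef_rot: [0.703, -0.085, 0.085, -0.701]
wrist_force: [-1.7, -5.1, -1.4]
opening: 95.1
t 18.6 jig xy [ -0.9 -78.9] z 14.4 F jig [-0.4 -5.4] -1.4 open 95.1 q [-0.77  0.33  1.75 -0.    1.05 -0.52]
tool x,y,z in world [[0.97, -0.24, 0.0], [-0.0, -0.0, -1.0], [0.24, 0.97, -0.0]]
wrist n 122310 x [-94.5 102.7] y [-66.8  45.7]
fore-edge at0 -65.3 slope -0.000 n23 | spine-side visible at0 45.0 slope 0.001 n21 | head at0 95.4 slope -0.002 n13 | tail at0 -93.1 slope -0.001 n15
```

The stop is the same, at y -78.9, so the book is home. I back off, rise, close the fingers and go round behind the lever tip at jig (0, 240).

```bash
python3 -m crank '9.5 0 0 -0.6 0 0 0;9.5 0 0 -2 0 0 0;9.5 0 -5 -2 0 0 0;0 0 -29 -2 0 0 0;0 0 -29 -2 0 0 0;0 0 -29 -2 0 0 0;0 0 -29 -2 0 0 0;0 0 -29 -2 0 0 0;0 0 -29 3 0 0 0;0 0 -29 8 0 0 0;0 0 -29 13 0 0 0;0 0 -29 18 0 0 0;0 0 -29 23 0 0 0;0 0 -29 28 0 0 0;0 0 -29 31.9 0 0 0;0 0 -29 31.9 0 0 0;0 0 -29 31.9 0 0 0' 20; python3 bk.py wrist side; python3 g.py 0 240 140 0;python3 - <<'E'
from h import *
c=read_camera("side");save(c,"s4.png",(280,190,460,410),2.7)
E
```

```text
time_s: 20.35
eef_pos: [588.8, -109.2, 304.4]
eef_rot: [0.702, -0.085, 0.085, -0.702]
wrist_force: [-0.3, 0.1, -0.3]
opening: 0.3
t 20.4 jig xy [ -0.7 241.9] z 304.4 F jig [-0.4  0. ] -0.3 open 0.3 q [-0.27 -0.03  1.65 -0.    1.52 -0.03]
tool x,y,z in world [[0.97, -0.24, -0.0], [-0.0, -0.0, -1.0], [0.24, 0.97, -0.0]]
wrist n 28 x [-1.7 -0.2] y [17.  39.3]
fore-edge None | spine-side visible None | head None | tail None
side n 3197 x [-95.4  97.4] y [-68.9  61. ]
fore-edge at0 -67.4 slope -0.003 n25 | spine-side visible at0 57.9 slope -0.006 n20 | head at0 95.4 slope 0.021 n10 | tail at0 -93.6 slope 0.013 n13
t 20.4 jig xy [ -0.7 240.5] z 304.2 F jig [-0.1 -0.3] -0.5 open 0.2 q [-0.28 -0.03  1.65 -0.    1.52 -0.03]
tool x,y,z in world [[0.97, -0.24, -0.0], [-0.0, -0.0, -1.0], [0.24, 0.97, -0.0]]
shift cm [ 0.07 16.42 -0.05] turn [ 0.    -0.002 -0.   ] world [ 589. -111.  140.]
shift cm [ 0.07 16.42 -0.05] turn [0.   3.14 0.  ] world [ 589. -111.  140.]
```

View pics/s4.png

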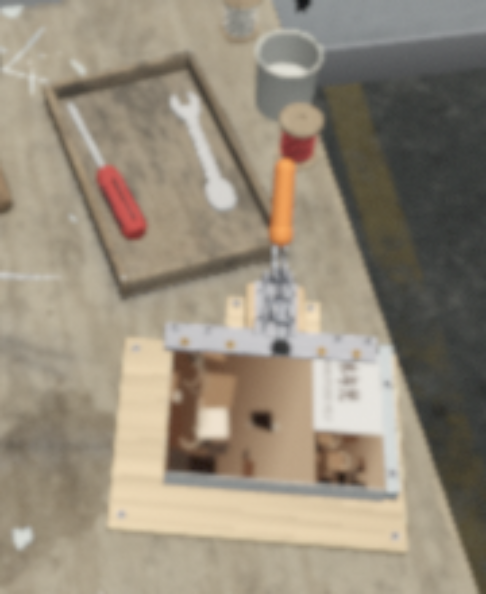

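The crop shows the book home under the bar, with its head edge on the stop at crop (390,420). The lever is open at (285,200) and the red spool (300,130) stands clear. I now go down behind the tip and push it over.

```bash
python3 -m crank '0 0 5 0 0 0 0;0 0 10 0 0 0 0;0 0 15 0 0 0 0;0 0 16.4 0 0 0 0;0 0 16.4 0 0 0 0;0 0 16.4 -1 0 0 0;0 0 16.4 -2 0 0 0;0 0 16.3 -2.5 0 0 0;0 0 16.2 -3 0 0 0;0 0 16 -3.5 0 0 0;0 0 15.8 -4 0 0 0;0 0 15.6 -4.5 0 0 0;0 0 15.4 -5 0 0 0;0 0 15.2 -5.5 0 0 0;0 0 15 -6 0 0 0;0 0 15 -6 0 0 0'; python3 g.py
python3 - <<'E'
from h import *
c=read_camera("scene");save(c,"c5.png",(120,230,360,380),3.3)
E
```

```text
time_s: 22.1
eef_pos: [574.3, -168.3, 154.7]
eef_rot: [0.702, -0.086, 0.086, -0.702]
wrist_force: [0.2, 0.1, 0.1]
opening: 0.5
t 22.1 jig xy [ -0.6 181.1] z 154.7 F jig [0.2 0.1] 0.1 open 0.5 q [-0.37  0.05  1.82 -0.    1.27 -0.13]
tool x,y,z in world [[0.97, -0.24, 0.0], [0.0, -0.0, -1.0], [0.24, 0.97, -0.0]]
```

View pics/c5.png

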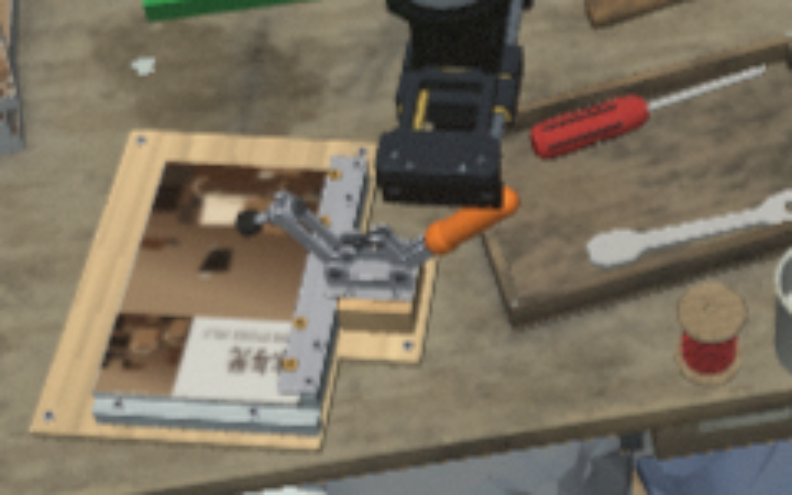

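The lever looks unmoved and the force is about 0. I'll measure the lever tip and the fingertips from depth.

```bash
cat > lev.py <<'E'
from g import *
def lev(n):
    c=read_camera(n);P=cloud(c);J=np.dstack([(P[...,:2]-O)@C,P[...,2:]]);h=cv2.cvtColor(c["pixels"],cv2.COLOR_RGB2HSV)
    m=(h[...,0]>5)&(h[...,0]<20)&(h[...,1]>140)&(h[...,2]>110)&(abs(J[...,0])<25)&(J[...,1]>60)&(J[...,1]<230)&(J[...,2]>70)
    q=J[m]
    if len(q)<10: print(n,"no orange");return c,J
    a=np.degrees(np.arctan2(np.median(q[:,2])-63,np.median(q[:,1])-126))
    print(n,len(q),"min",np.percentile(q,2,0).round(),"max",np.percentile(q,98,0).round(),"theta~%.2f"%np.radians(a-45))
    return c,J
if __name__=="__main__":
    show()
    for n in("scene","side","wrist"):
        c,J=lev(n)
        d=(c["pixels"].max(-1)<70)&(abs(J[...,0])<60)&(J[...,1]>100)&(J[...,1]<300)&(J[...,2]>80)&(J[...,2]<260)
        q=J[d]
        if len(q) and n!="wrist": print(" dark",len(q),np.percentile(q,[1,99],0).round().tolist())
    save(c,"w6.png")
E
python3 lev.py
```

```text
t 22.1 jig xy [ -0.7 181.4] z 154.5 F jig [-0.5 -0.1] 0.3 open 0.5 q [-0.37  0.05  1.82  0.    1.27 -0.13]
tool x,y,z in world [[0.97, -0.24, 0.0], [0.0, -0.0, -1.0], [0.24, 0.97, 0.0]]
scene 192 min [ -5. 149.  92.] max [ 12. 209. 146.] theta~0.06
 dark 197 [[-26.0, 103.0, 84.0], [24.0, 216.0, 260.0]]
side 183 min [ -9. 146.  93.] max [  9. 190. 165.] theta~0.12
 dark 158 [[-21.0, 143.0, 171.0], [21.0, 173.0, 259.0]]
wrist 887 min [ -9. 174. 115.] max [ 10. 211. 181.] theta~0.06
```

View pics/w6.png

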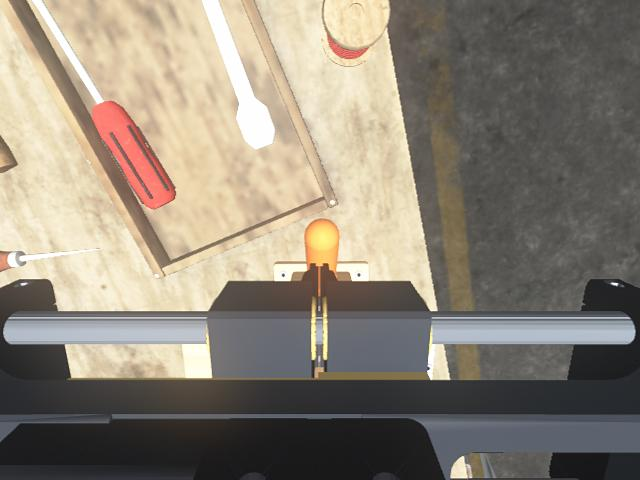

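The wrist view shows the orange tip at (322,235) out beyond the closed fingers at (318,270), so they passed over the grip. I'll measure the closed fingertip height.

Run:
```python
from g import *
c=read_camera("wrist");P=cloud(c);J=np.dstack([(P[...,:2]-O)@C,P[...,2:]]);print("TCP z",p[2].round(1))
for r in range(256,296,4):
    print(r,[J[r,u].round(0).tolist() for u in(308,313,318,323,328)], c["pixels"][r,318])
```

```text
TCP z 154.1
256 [[-8.0, 188.0, 131.0], [-5.0, 190.0, 138.0], [-2.0, 191.0, 139.0], [1.0, 191.0, 140.0], [4.0, 190.0, 138.0]] [255 199 107]
260 [[-8.0, 185.0, 129.0], [-5.0, 186.0, 134.0], [-2.0, 187.0, 135.0], [1.0, 187.0, 135.0], [4.0, 187.0, 134.0]] [255 199 106]
264 [[-8.0, 180.0, 123.0], [-4.0, 193.0, 162.0], [-2.0, 183.0, 132.0], [1.0, 194.0, 162.0], [4.0, 182.0, 129.0]] [255 201 107]
268 [[-8.0, 176.0, 119.0], [-4.0, 194.0, 169.0], [-2.0, 193.0, 166.0], [1.0, 194.0, 169.0], [3.0, 194.0, 168.0]] [190 118  76]
272 [[-6.0, 194.0, 175.0], [-4.0, 194.0, 175.0], [-2.0, 192.0, 169.0], [1.0, 194.0, 175.0], [3.0, 194.0, 173.0]] [191 119  76]
276 [[-6.0, 194.0, 179.0], [-4.0, 194.0, 180.0], [-2.0, 193.0, 176.0], [1.0, 194.0, 179.0], [3.0, 194.0, 179.0]] [189 117  75]
280 [[-6.0, 194.0, 184.0], [-4.0, 194.0, 185.0], [-2.0, 192.0, 180.0], [1.0, 194.0, 185.0], [3.0, 193.0, 183.0]] [188 116  75]
284 [[-4.0, 217.0, 245.0], [-4.0, 194.0, 189.0], [-2.0, 190.0, 181.0], [1.0, 194.0, 189.0], [1.0, 217.0, 245.0]] [187 115  74]
288 [[-4.0, 217.0, 248.0], [-4.0, 194.0, 193.0], [-2.0, 189.0, 181.0], [1.0, 194.0, 194.0], [1.0, 217.0, 249.0]] [184 113  72]
292 [[-4.0, 217.0, 252.0], [-4.0, 194.0, 198.0], [-2.0, 187.0, 181.0], [0.0, 194.0, 197.0], [1.0, 216.0, 250.0]] [201 122  75]
```

The fingertips actually sit about 7 mm above the TCP even when closed. I'll back out upward and come down again with the TCP near z 111, so the tips are at about 118.

```bash
python3 -m crank '0 0 -2 0 0 0 0;0 0 -2 3 0 0 0;0 0 -2 6.2 0 0 0;0 0 -2 6.2 0 0 0;0 0 2 6.2 0 0 0;0 0 4.3 6.2 0 0 0;0 0 4.3 6.2 0 0 0;0 0 4.3 5 0 0 0;0 0 4.3 4.5 0 0 0;0 0 4.2 4 0 0 0;0 0 4.1 3.5 0 0 0;0 0 4 3 0 0 0;0 0 3.8 2.5 0 0 0;0 0 3.6 2 0 0 0;0 0 3.4 1.5 0 0 0;0 0 3.2 1 0 0 0;0 0 3 0.5 0 0 0;0 0 3 0 0 0 0;0 0 3 0 0 0 0'; python3 lev.py
```

```text
time_s: 24.25
eef_pos: [574.0, -168.3, 124.2]
eef_rot: [0.702, -0.086, 0.086, -0.702]
wrist_force: [-0.6, -0.6, 0.3]
opening: 0.4
t 24.2 jig xy [ -0.9 181. ] z 124.2 F jig [-0.5 -0.7] 0.3 open 0.4 q [-0.37  0.08  1.85 -0.    1.22 -0.13]
tool x,y,z in world [[0.97, -0.24, -0.0], [-0.0, -0.0, -1.0], [0.24, 0.97, -0.0]]
scene no orange
 dark 737 [[-24.0, 147.0, 204.0], [59.0, 216.0, 259.0]]
side 188 min [ -8. 126. 104.] max [  8. 158. 175.] theta~0.64
 dark 451 [[-56.0, 144.0, 163.0], [59.0, 203.0, 260.0]]
wrist 78 min [ -3. 157. 169.] max [  0. 203. 234.] theta~0.48
```

The lever is now moving (θ ≈ 0.5). I continue past centre.

```bash
python3 -m crank '0 0 -0.2 -0.4 0 0 0;0 0 -0.3 -0.8 0 0 0;0 0 -0.4 -1.2 0 0 0;0 0 -0.5 -1.6 0 0 0;0 0 -0.6 -2 0 0 0;0 0 -0.6 -2.4 0 0 0;0 0 -0.6 -2.8 0 0 0;0 0 -0.6 -3.2 0 0 0;0 0 -0.6 -3.6 0 0 0;0 0 -0.6 -4 0 0 0;0 0 -0.6 -4 0 0 0'; python3 lev.py
```

```text
time_s: 25.5
eef_pos: [563.7, -207.5, 129.5]
eef_rot: [0.702, -0.087, 0.085, -0.701]
wrist_force: [-0.1, -0.2, -0.3]
opening: 0.4
t 25.5 jig xy [ -1.5 140.5] z 129.5 F jig [-0.1 -0.2] -0.3 open 0.4 q [-0.44  0.08  1.84 -0.    1.23 -0.2 ]
tool x,y,z in world [[0.97, -0.24, -0.0], [-0.0, -0.0, -1.0], [0.24, 0.97, -0.0]]
scene 24 min [  7. 113. 102.] max [ 13. 129. 114.] theta~0.91
 dark 703 [[-45.0, 107.0, 210.0], [60.0, 176.0, 260.0]]
side 137 min [ -9.  99. 106.] max [  8. 129. 176.] theta~1.01
 dark 408 [[-54.0, 104.0, 162.0], [59.0, 163.0, 259.0]]
wrist 88 min [ -4. 114. 156.] max [  0. 163. 239.] theta~0.87
```

The force is back to zero and the tip spans y 99 to about 118 (locked centre is 108), so it has snapped. I'll retreat and check from clear of it.

```bash
python3 -m crank '0 0 0 3 0 0 0;0 0 0 6 0 0 0;0 0 -4 8 0 0 0;0 0 -9 8 0 0 0;0 0 -14 8 0 0 0;0 0 -18 10 0 0 0;0 0 -18 15 0 0 0;0 0 -18 20 0 0 0;0 0 -18 25 0 0 0;0 0 -18 30 0 0 0;0 0 -18 30 0 0 0;0 0 -18 30 0 0 0'; python3 lev.py; python3 bk.py side scene
python3 - <<'E'
from h import *
import pickle
a=read_camera("side");b=read_camera("scene")
im=[cv2.resize(a["pixels"][150:410,270:460],(438,600)),cv2.resize(b["pixels"][230:380,120:280],None,fx=2.2,fy=2.2)]
im[1]=cv2.copyMakeBorder(im[1],0,600-im[1].shape[0],0,0,cv2.BORDER_CONSTANT)
cv2.imwrite("pics/f7.png",np.hstack(im)[:,:800,::-1])
P0=cloud(pickle.load(open("side0.pkl","rb")));P=cloud(a)
for n,(u,v) in dict(red=(390,233),pot=(387,207),bottle=(347,130),white=(369,188)).items(): print(n,P0[v,u].round(1),P[v,u].round(1))
E
```

```text
time_s: 26.85
eef_pos: [636.6, 85.7, 309.6]
eef_rot: [0.702, -0.085, 0.085, -0.702]
wrist_force: [0.3, -0.9, -0.2]
opening: 0.2
t 26.9 jig xy [ -1.1 442.5] z 309.6 F jig [ 0.5 -0.8] -0.2 open 0.2 q [ 0.05  0.07  1.54 -0.    1.53  0.29]
tool x,y,z in world [[0.97, -0.24, -0.0], [-0.0, -0.0, -1.0], [0.24, 0.97, -0.0]]
scene 231 min [ -4. 104. 104.] max [ 12. 130. 174.] theta~0.89
side 127 min [ -9.  99. 106.] max [  8. 114. 176.] theta~1.02
wrist no orange
t 27.0 jig xy [ -0.6 440.4] z 310.1 F jig [-0.1  0.8] -0.1 open 0.6 q [ 0.05  0.06  1.55 -0.    1.53  0.29]
tool x,y,z in world [[0.97, -0.24, -0.0], [-0.0, -0.0, -1.0], [0.24, 0.97, -0.0]]
side n 3144 x [-95.5 101.1] y [-68.6  60. ]
fore-edge at0 -67.1 slope -0.003 n25 | spine-side visible at0 57.7 slope 0.000 n23 | head at0 95.4 slope -0.066 n11 | tail at0 -93.2 slope -0.013 n9
scene n 3041 x [-95.  98.] y [-66.3  65.6]
fore-edge at0 -64.8 slope 0.006 n22 | spine-side visible at0 52.1 slope -0.002 n22 | head at0 96.5 slope 0.015 n14 | tail at0 -92.6 slope -0.014 n13
red [634.6 -17.8  58.2] [635.9 -14.4  54.3]
pot [652.3  87.9  57. ] [653.6  91.7  53.1]
bottle [572.5 326.4 175.6] [571.6 322.3 178.6]
white [618.2 181.4  55. ] [617.1 177.4  58.8]
```

View pics/f7.png

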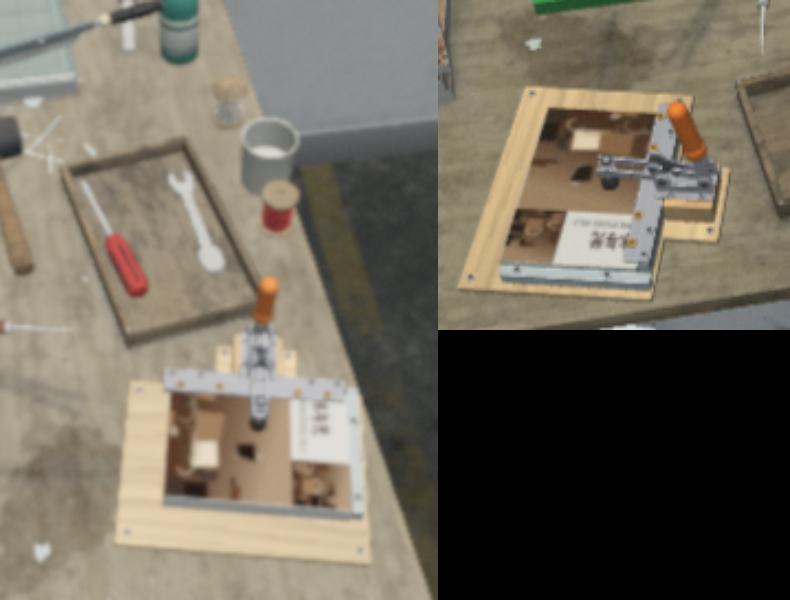

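Both views show the lever upright just past centre with its foot on the book. The book is against the fence and the head stop, the bystanders stand in place, and the robot is clear.

```bash
python3 -c "
from rig import *
print(job_done(),observe()['time_s'])"
```

```text
the job is handed in; nothing more can be done
the job is handed in; nothing more can be done
```

The paperback is home against the spine fence and the head stop, and the clamp is locked on it. I handed the job in at about 27 s with the arm clear of everything; it reports no verdict.

- **Book:** I pushed the fore-edge with both open fingers until the fence stopped it at about 10 N. Then I pushed the tail until the head stop took about 13 N. A second touch on the fore-edge stopped at the same place (tool at jig y -78.9, against -78.8 before), so the end push had not moved the spine. These contact points put the book within about 0.5 mm of home.
- **Clamp:** I pushed the lever over until the force dropped to zero. After I let go, its tip read about y 108, the locked position, and the foot rests on the book.
- **Bystanders:** The spools, pot and bottle are within about 4 mm of their first readings, which is roughly the depth noise.

**Checks that failed or disagreed:**
- **Fingertips:** They measured about 7 mm behind the TCP along the fingers, not 19 mm ahead as described. Because of that, my first book push and first lever push passed harmlessly over their targets, and I redid both lower.
- **Camera edges:** Depth readings put some of the book's edges 1 to 4 mm inside where contact showed them. I trusted the contact stops.
- **Lever angle:** The scene camera gave 0.89 rad and the side camera 1.02, either side of the locked 0.96.

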